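# Second parts tray on the job hook

## Robot

A 7-joint arm with a two-finger parallel gripper is mounted at the origin on the work surface. World frame = base frame: x ahead of the robot, y to its left, z up, the work surface at z = 0. Lengths are in m, angles in rad, forces in N, time in s.
With the tool pointing down it reaches from about 0.425 to 0.875 m from the base axis. Payload 8.4 kg.
Tool frame: the origin (TCP) lies at the centre of the arm's flange, where the gripper is bolted on; the fingertips stand 182 mm ahead of it and the grasp point (between the pads) lies 164 mm ahead of it; z points along the fingers, y is the line along which they close (so a half turn about z gives the same grasp; the last joint's range is limited). The gripper opens to 87 mm and grips with 3 to 60 N. Pads are 19 mm wide; open, the fingers measure 117 mm over their backs; the gripper's body (75 mm by 190 mm) begins 51 mm behind the grasp point.
Start: joints at [-1.216, 0.333, 0.04, 1.465, -0.013, 1.343, -0.059], TCP at [0.285, 0.584, 0.405] pointing down, gripper open.
Joint ranges: [-2.58, 2.58], [-0.38, 2.09], [-1.3, 1.39], [0.25, 2.4], [-1.5, 4.64], [0.08, 2.09], [-2.65, 2.65]. Speed limits (rad/s): [2.22, 2.22, 2.79, 2.79, 3.14, 3.14, 3.14].

## Interface

Orientations are given as a 3x3 rotation matrix whose columns are the frame's x, y, z axes.
In Python, from rig import get_state, cams, job gives the robot as it stands.
- The arm moves only by the tool carry_out, never from a script. Its arguments are lists of equal length, an entry for each row: "offset": the shift along the tool's x, y, z in units of 50 cm (1.0 is 50 cm), a list of three; "angular": the turn, a rotation vector about the tool's x, y, z in units of pi rad (1.0 is pi rad), a list of three. A call has 1 to 5 rows; each row is the pose to reach, as a shift and turn from the pose commanded when the call began, along the tool's axes at that moment, turning the shorter way round; what a row does not reach only later rows make up. A row lasts 1/12 s, in which the tool goes at most 41.7 mm and 7.16 degrees, less where a joint would pass 70% of its speed; a pose out of reach is approached as far as the arm can. A call with a number of a shift or a turn outside -1 to 1 is refused whole. A call with a gripper value outside its range is refused whole. "grip" is the opening, from 0 (shut) to 1 (fully open), set as the call begins (left out, the last holds). The fingers move at their own pace and stop on an object; "force" is the grip in N (left out, the last holds). Time passes only in rows, so rows that repeat a pose let the fingers close. It gives the time, the measured TCP pose, the force, the opening and the grip force at its end, in the units of the state.
- get_state(): the state, without advancing time (a new reading comes with each control period).
- cams.get_image(name): name is "scene" or "top"; returns (picture, depth): 480x640x3 uint8, red, green, blue; 480x640 float32, m along the optical axis (not along the pixel's ray), 0 where there is no reading.
- cams.camera_info(name): a dict with "fovy" (degrees; the focal length in pixels is half the picture's height over the tangent of half this angle, whatever the lens; pixels are square), "cx", "cy" (the principal point, pixels), "view" (4x4, takes a point from world to camera coordinates). Camera axes: x right, y up, looking along -z (the intrinsics and any distortion apply to the point x, -y, -z); pixel columns grow to the right and rows downward; lengths in m; the calibration is good to about 2 mm. A picture is of the moment at which its call begins. camera_info takes no time and is no camera call.
- job.hand_in(): hands the job in; it is judged then, once.
Trained networks look in the newest picture that a camera, given by its name, has taken for a name from the list of things; names that differ only in an ending like _2 or _b are one class to them, and where a whole thing is asked for, a point or a joint stands for the part that bears it (a point fixed in the world has none). Each returns a list of dicts, best first, with "p" (0 to 1); they miss things now and then, are a little off and sometimes report something else, mostly with a low value. They report only what shows in the picture. A call takes as long as a camera call. They do not tell look-alikes from the thing itself.
- cams.silhouettes(query, camera): "mask" (480x640 bool, what is visible of it) and "position" ([column, row] in pixels, amid what is visible of it).
The state is a dict: "time_s": time; "qpos": joint angles; "dq": joint speeds; "effort": joint torques, N m; "position": TCP position; "ee_rot": TCP orientation; "ft_force": force on the tool from outside, world axes, zero at the start; "ft_torque": the same for the moment, N m; "grip_width": finger opening in m; "gripper_force": force on a finger pad.
Only numpy, scipy, OpenCV 4.12 (cv2) and the standard library are available. Lean on these libraries where they do the work, as an engineer would, in place of code of your own. Each camera call takes 0.05 s, during which the arm holds its last target. There are 200 camera calls.

## Task

Hang the loose tray with the blue tab on the job hook beside the yellow-tabbed tray that already hangs there: bring its sleeve over the raised brass tip and slide it along the bar, pushing the first tray back with it until you feel both come up against the hook's sprung stop; lean on the stop with about 9 N for half a second, never more than 15 N between the trays. Then let go, leaving both trays hanging level and close together on the bar. Keep both trays upright, be gentle with the hook, never knock the first tray off, and leave the other things on the bench alone.

Things in the scene. Friction and masses are not known exactly. Their poses are not given: they have to be found in the camera images.
- hook: Fixed job hook on a steel foot. Origin on the bench straight below the inner face of the bar's tip lip (x = 0); x runs level along the bar from the open tip to the post, z up. Square bar 8 x 8 mm, centred on y = 0, z = 192 to 200 mm. Post: near face x = 175 mm, 30 mm wide, 206 mm high. Foot: x = 75 to 205 mm, 70 mm wide, 10 mm high.
- hook_tip (a point): Top of the brass lip at the bar's open end, above the hook's origin: the lip is 5 mm thick (hook x = -5 to 0 mm), 8 mm wide and reaches from z = 192 to 204 mm, so it stands 4 mm above the bar.
- hook_post (a point): Middle of the post's near face, where the bar ends. In front of it a brass stop is clamped on the bar, carrying a black sprung buffer plate 26 mm square that faces the tip. The stop is set anew each time and NOT measured: the plate lies somewhere from 104 to 144 mm behind the lip. The plate gives 1 mm for each 4.5 N, at most 9 mm; the clamp holds.
- tray1: Tin-plate hanging tray, 0.10 to 0.23 kg. Origin: centre of its underside, z up. Open pan 40 (x) x 70 (y) x 40 mm high; thin side arms carry a sleeve above it. On the sleeve's top, centred, stands a flat grip tab 24 (x) x 10 (y) x 40 mm tall, from 98 to 138 mm above the underside. First tray, yellow tab; hangs on the bar.
- tray1_sleeve (a point): Centre of the sleeve on the first tray: a square tube 44 mm long along the tray's x axis, open at both ends, 26 mm square outside, 18 mm inside; the centre lies 85 mm above the tray's underside, on its middle axis. It hangs with its ceiling on the bar's top (centre 191 mm above the bench) and slides freely; it may hang so near the tip that the second sleeve meets it before being wholly past the lip.
- tray2: Tin-plate hanging tray, 0.10 to 0.23 kg. Origin: centre of its underside, z up. Open pan 40 (x) x 70 (y) x 40 mm high; thin side arms carry a sleeve above it. On the sleeve's top, centred, stands a flat grip tab 24 (x) x 10 (y) x 40 mm tall, from 98 to 138 mm above the underside. Tray to hang, blue tab; stands loose on the bench.
- tray2_sleeve (a point): Centre of the sleeve on the second tray: a square tube 44 mm long along the tray's x axis, open at both ends, 26 mm square outside, 18 mm inside; the centre lies 85 mm above the tray's underside, on its middle axis. 
- carton: Bystander: cardboard carton 60 x 60 x 55 mm, origin at centre of underside.
- knob: Bystander: red dial knob, 42 mm across, 22 mm high, origin at centre of underside.
- valve_base0: Bystander: black round valve base, 38 mm across, 26 mm high, origin at centre of underside.
- valve_base1: Bystander: another black valve base of the same size.
- tweezer: Bystander: nickel-plated tweezer lying flat, about 150 mm long, 9 mm wide, 4 mm high, along its x axis; origin near its middle, on the bench.
- screwdriver: Bystander: screwdriver lying flat along its x axis.
Not all that is in view belongs to the job. Leave any orange or turquoise look-alike of the hook alone. What is shaped like the tray1 but red is not meant.

How it is judged:
On the way, in this order (a step that is already met when the one before it is completed fails the run):
1. the second tray's sleeve is threaded over the tip: its centre is past the lip, round the bar (x of tray2_sleeve in the frame of hook between 0.002 and 0.1 m and y of tray2_sleeve in the frame of hook between -0.01 and 0.01 m and x of tray1_sleeve in the frame of hook between 0.02 and 0.14 m and y of tray1_sleeve in the frame of hook between -0.01 and 0.01 m), for 0.1 s.
2. the second tray, on the bar, presses the first back on the sprung stop with at least 5 N for 0.3 s (x of tray2_sleeve in the frame of hook between 0.022 and 0.1 m and y of tray2_sleeve in the frame of hook between -0.01 and 0.01 m and x of tray1_sleeve in the frame of hook between 0.07 and 0.14 m and y of tray1_sleeve in the frame of hook between -0.01 and 0.01 m and contact force between tray2 and tray1 above 5 N), for 0.3 s.
At the end, for the whole second after the job is handed in: Both trays hang level (within 0.15 rad) and at rest on the bar, each sleeve wholly behind the tip lip, within 10 mm of the bar sideways and with its axis 186 to 195.5 mm above the bench, the second on the tip side with no more than 10 mm between the two sleeves (x of tray2_sleeve in the frame of hook between 0.022 and 0.085 m and y of tray2_sleeve in the frame of hook between -0.01 and 0.01 m and z of tray2_sleeve in the frame of hook between 0.186 and 0.1955 m and angle between each of tray2, tray1's own z axis and vertical below 0.15 rad and linear speed of each of tray2, tray1 below 0.02 m/s and x of tray1_sleeve in the frame of hook between 0.065 and 0.13 m and y of tray1_sleeve in the frame of hook between -0.01 and 0.01 m and z of tray1_sleeve in the frame of hook between 0.186 and 0.1955 m and horizontal distance between tray1_sleeve and tray2_sleeve below 0.054 m); the robot touches nothing.
It fails at once if the trays are pressed together with more than 15 N (contact force between tray1 and tray2 above 15 N).
It fails at once if the first tray is knocked off the bar or tipped over 0.4 rad (angle between tray1's own z axis and vertical above 0.4 rad or z of tray1_sleeve in the frame of hook below 0.178 m or x of tray1_sleeve in the frame of hook below 0.01 m).
It fails at once if the second tray is tipped over 0.6 rad (angle between tray2's own z axis and vertical above 0.6 rad).
It fails at once if the second tray is forced on the hook with more than 25 N (contact force between tray2 and hook above 25 N).
It fails at once if a bystander is moved more than 30 mm (distance of any of carton, knob, valve_base0, valve_base1, tweezer, screwdriver from where it was at the start of the episode above 0.03 m).
It also fails if it takes over 61 s, if anything falls off the work surface, if the arm or the gripper's body presses on something with over 40 N, if the wrist force passes 120 N, or if a joint passes its speed limit or range.

## Working session

There is one attempt and no reset: what is moved stays moved. The work goes in short steps, Python scripts to look and compute and a tool call to move; the robot and the scene stay as the last step left them, time stands still between calls to the robot, and variables do not carry over. Pictures are saved under pics/ and viewed, at most 10 in all, crops included, and the job is handed in when it is done.

Besides the shell and the picture viewer there is one more tool, called after "Call:" in YAML: its name, and indented under it one key for each argument. carry_out: Moves the arm, as the interface text tells. Shifts and turns lie within -1 to 1; 1 stands for 50 cm of shift or pi rad of turn. Its arguments: {"type":"object","properties":{"offset":{"type":"array","items":{"type":"array","items":{"type":"number","minimum":-1,"maximum":1}}},"angular":{"type":"array","items":{"type":"array","items":{"type":"number","minimum":-1,"maximum":1}}},"grip":{"type":"number"},"force":{"type":"number"}},"required":["offset","angular"]}

```bash
mkdir -p pics; ls; cat > h.py <<'E'
import numpy as np, cv2
from rig import get_state, cams, job
def snap(c,fn=None):
    im,d=cams.get_image(c)
    if fn: cv2.imwrite('pics/'+fn,im[:,:,::-1])
    return im,d
def world(c,d,mask=None,uv=None):
    i=cams.camera_info(c); f=240/np.tan(np.radians(i['fovy'])/2)
    if uv is None:
        v,u=np.nonzero(mask&(d>0))
    else: u,v=np.array(uv).T
    z=d[v,u]
    P=np.c_[(u-i['cx'])/f*z,-(v-i['cy'])/f*z,-z,np.ones(len(z))]
    return (np.linalg.inv(np.array(i['view']))@P.T).T[:,:3]
E
python3 - <<'E'
from h import *
for c in ['scene','top']:
    snap(c,c+'0.png'); print({k:np.round(v,3).tolist() if not isinstance(v,str) else v for k,v in cams.camera_info(c).items()})
s=get_state();print(s)
E
```

```text
pics
{'fovy': 46.227, 'cx': 326.356, 'cy': 236.325, 'view': [[0.298, 0.954, -0.012, -0.042], [-0.658, 0.215, 0.721, 0.188], [0.691, -0.207, 0.693, -1.615], [0.0, 0.0, 0.0, 1.0]]}
{'fovy': 53.866, 'cx': 319.766, 'cy': 246.513, 'view': [[-0.015, -1.0, 0.018, -0.077], [0.998, -0.014, 0.056, -0.424], [-0.055, 0.018, 0.998, -1.424], [0.0, 0.0, 0.0, 1.0]]}
{'time_s': 0.1, 'qpos': array([-1.21619776,  0.33382795,  0.03989955,  1.46616721, -0.0133754 ,
        1.34327306, -0.05849856]), 'dq': array([ 0.0018016 , -0.00180461,  0.00028718, -0.0014865 ,  0.0004432 ,
       -0.00010758,  0.00100049]), 'effort': array([ 4.11076908e-03, -6.57808757e+01,  1.33972462e+00, -4.04714656e+01,
       -5.97759057e-02,  4.07404359e-02,  4.79254481e-05]), 'position': array([0.28490691, 0.58406496, 0.40396398]), 'ee_rot': array([[-8.98773846e-01,  4.38412274e-01, -5.02060907e-04],
       [ 4.38412543e-01,  8.98772889e-01, -1.31752698e-03],
       [-1.26381267e-04, -1.40426859e-03, -9.99999006e-01]]), 'ft_force': array([ 0.15759036, -0.41942228, -0.2899483 ]), 'ft_torque': array([-0.05994403, -0.01067471, -0.05109955]), 'gripper_force': 0.0, 'grip_width': 0.08673422881319698}
```

View pics/scene0.png

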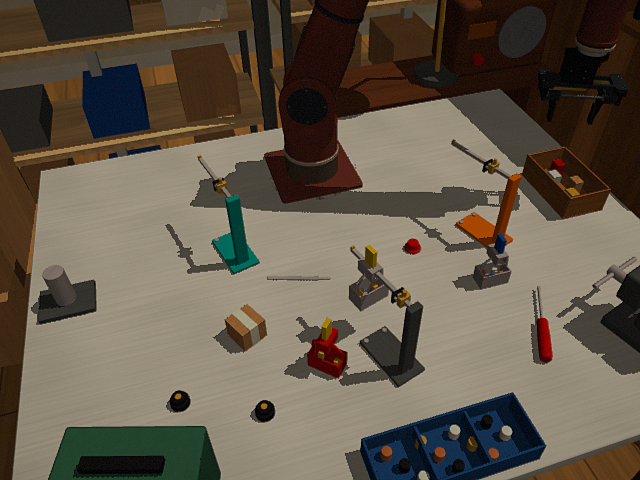

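View pics/top0.png

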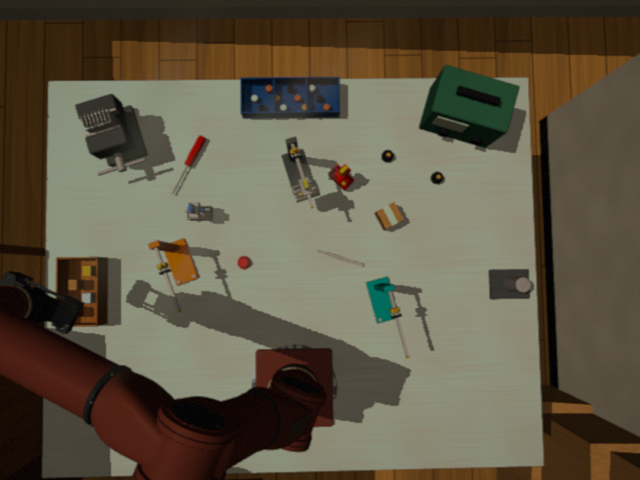

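The scene view shows the job hook with its tip near (352,248) and post near (412,310), tray1's yellow tab at (371,257), and tray2's blue tab at (500,243). In the top view, tray2 is at (200,212), the hook tip at (312,206) and the post at (292,145).

```bash
python3 - <<'E'
from h import *
D={}
for c in ['scene','top']:
    D[c]=snap(c)
    for q in ['tray2','tray1','hook','hook_tip','tray2_sleeve']:
        for r in cams.silhouettes(q,c)[:4]:
            P=world(c,D[c][1],r['mask']); print(c,q,round(r['p'],2),np.round(r['position']),r['mask'].sum(), np.round(np.median(P,0),3) if len(P) else None)
# colour clouds
def pr(n,P): print(n,len(P),'med',np.round(np.median(P,0),4),'lo',np.round(np.percentile(P,3,axis=0),4),'hi',np.round(np.percentile(P,97,axis=0),4))
for c,boxes in {'scene':{'blue':(470,220,530,300),'yel':(355,240,390,275)},'top':{'blue':(175,190,225,235),'yel':(285,170,325,205)}}.items():
    im,d=D[c]; hsv=cv2.cvtColor(im,cv2.COLOR_RGB2HSV)
    for n,(a,b,e,f) in boxes.items():
        m=np.zeros((480,640),bool); m[b:f,a:e]=1
        h=hsv[...,0]; col=((h>100)&(h<130)) if n=='blue' else ((h>20)&(h<32))
        pr(c+n,world(c,d,m&col&(hsv[...,1]>150)&(hsv[...,2]>60)))
        W=world(c,d,m); W=W[W[:,2]>(0.02 if n=='blue' else .07)]; pr(c+n+' all',W)
np.savez('d0.npz',**{c+k:D[c][i] for c in D for i,k in enumerate(['im','d'])})
E
```

```text
scene tray2 0.74 [493. 270.] 1183 [0.536 0.272 0.035]
scene tray2 0.71 [326. 357.] 1380 [ 0.64  -0.153  0.035]
scene tray2 0.66 [368. 286.] 1418 [ 0.582 -0.05   0.142]
scene tray1 0.74 [493. 270.] 1183 [0.536 0.272 0.035]
scene tray1 0.71 [326. 357.] 1380 [ 0.64  -0.153  0.035]
scene tray1 0.66 [368. 286.] 1418 [ 0.582 -0.05   0.142]
scene hook 0.91 [398. 343.] 3018 [ 0.681 -0.021  0.013]
scene hook 0.82 [501. 217.] 2056 [0.394 0.34  0.074]
scene hook 0.73 [234. 238.] 1921 [ 0.304 -0.27   0.068]
scene hook_tip 0.88 [398. 342.] 3255 [ 0.677 -0.021  0.013]
scene hook_tip 0.79 [236. 238.] 2014 [ 0.303 -0.27   0.075]
scene hook_tip 0.66 [498. 216.] 2221 [0.393 0.341 0.064]
scene tray2_sleeve 0.9 [496. 268.] 1291 [0.536 0.273 0.035]
top tray2 0.86 [198. 211.] 408 [0.526 0.27  0.045]
top tray2 0.58 [303. 190.] 429 [ 0.568 -0.041  0.151]
top tray2 0.57 [341. 177.] 465 [ 0.627 -0.149  0.039]
top tray1 0.86 [198. 211.] 408 [0.526 0.27  0.045]
top tray1 0.58 [303. 190.] 429 [ 0.568 -0.041  0.151]
top tray1 0.57 [341. 177.] 465 [ 0.627 -0.149  0.039]
top hook 0.82 [295. 162.] 912 [ 0.664 -0.014
[... 340 characters left out ...]
op tray2_sleeve 0.74 [197. 214.] 410 [0.524 0.272 0.044]
top tray2_sleeve 0.54 [296. 166.] 916 [ 0.665 -0.014  0.014]
top tray2_sleeve 0.5 [306. 188.] 458 [ 0.57  -0.044  0.149]
top tray2_sleeve 0.42 [343. 259.] 116 [ 0.384 -0.154  0.005]
sceneblue 37 med [0.5308 0.2754 0.1367] lo [0.5188 0.2691 0.0244] hi [0.5398 0.2813 0.1401]
sceneblue all 1134 med [0.53   0.2748 0.0607] lo [0.4262 0.2423 0.0218] hi [0.5507 0.3598 0.1359]
sceneyel 191 med [ 0.578  -0.047   0.2285] lo [ 0.5639 -0.0526  0.2055] hi [ 0.586  -0.039   0.2447]
sceneyel all 544 med [ 0.5767 -0.0496  0.2034] lo [ 0.5332 -0.0622  0.1842] hi [ 0.5955 -0.0297  0.2438]
  return _methods._mean(a, axis=axis, dtype=dtype,
  ret = um.true_divide(
Traceback (most recent call last):
IndexError: index -1 is out of bounds for axis 0 with size 0
```

```bash
python3 - <<'E'
from h import *
np.set_printoptions(suppress=True,precision=4)
for c in ['scene','top']:
    im,d=snap(c); np.savez('d_'+c,im=im,d=d)
    W=world(c,d,np.ones((480,640),bool)); 
    def sel(x0,x1,y0,y1,z0,z1):
        m=(W[:,0]>x0)&(W[:,0]<x1)&(W[:,1]>y0)&(W[:,1]<y1)&(W[:,2]>z0)&(W[:,2]<z1); return W[m]
    def rect(n,P):
        if len(P)<5: print(c,n,len(P));return
        print(c,n,len(P),'med',np.median(P,0),'rect',[np.round(t,4) for t in cv2.minAreaRect((P[:,:2]*1000).astype(np.float32))])
    rect('pan',sel(.48,.58,.22,.32,.028,.045)); rect('t2sleeve',sel(.48,.58,.22,.32,.075,.1)); rect('t2tab',sel(.48,.58,.22,.32,.105,.145))
    rect('foot',sel(.56,.78,-.09,.06,.006,.014)); rect('posttop',sel(.6,.78,-.05,.06,.2,.212))
    rect('bar',sel(.5,.72,-.09,.06,.193,.207)); rect('t1tab',sel(.5,.65,-.09,0,.212,.25))
    P=sel(.5,.72,-.09,.06,.185,.212); np.save('bar_'+c,P)
E
```

```text
scene pan 265 med [0.5387 0.2705 0.0353] rect [array([529.8012, 276.5292]), array([73.2737, 43.0064]), np.float64(88.7038)]
scene t2sleeve 250 med [0.539  0.2674 0.0932] rect [array([531.0511, 272.8737]), array([51.2258, 35.2998]), np.float64(25.4188)]
scene t2tab 147 med [0.5342 0.2738 0.1265] rect [array([530.4476, 276.0675]), array([28.7185, 12.0611]), np.float64(0.9087)]
scene foot 1451 med [ 0.6495 -0.0271  0.0093] rect [array([680.0178, -19.333 ]), array([187.7557,  92.4642]), np.float64(4.1496)]
scene posttop 303 med [ 0.6752 -0.0166  0.2045] rect [array([655.6827, -18.1478]), array([100.4843,  31.4907]), np.float64(13.5489)]
scene bar 799 med [ 0.6319 -0.0296  0.2009] rect [array([609.8546, -33.5521]), array([198.6109,  31.5477]), np.float64(16.3267)]
scene t1tab 189 med [ 0.577  -0.0472  0.2324] rect [array([572.6862, -45.3597]), array([27.8054, 12.4581]), np.float64(18.1192)]
top pan 104 med [0.5181 0.2674 0.0385] rect [array([528.6024, 278.1933]), array([70.9516, 39.7959]), np.float64(89.4357)]
top t2sleeve 86 med [0.5265 0.269  0.0963] rect [array([528.8459, 274.6058]), array([34.0947, 44.061 ]), np.float64(87.5998)]
top t2tab 64 med [0.5274 0.2755 0.1336] rect [array([527.2514, 278.487 ]), array([14.0032, 27.7286]), np.float64(79.4007)]
top foot 546 med [ 0.6659 -0.0079  0.0097] rect [array([669.0691, -14.2631]), array([148.2435, 217.1678]), np.float64(89.2975)]
top posttop 181 med [ 0.6688 -0.0157  0.2057] rect [array([652.6382, -22.0684]), array([108.8389,  29.295 ]), np.float64(19.4347)]
top bar 299 med [ 0.6094 -0.0304  0.2026] rect [array([610.6466, -33.5565]), array([196.0571,  29.4664]), np.float64(17.4585)]
top t1tab 50 med [ 0.5706 -0.0438  0.2447] rect [array([573.2244, -43.7616]), array([23.9796, 10.0312]), np.float64(18.223)]
```

```bash
python3 - <<'E'
import numpy as np,cv2
a=np.load('d_scene.npz')['im'][215:395,320:440]; b=np.load('d_top.npz')['im'][130:220,270:350]
c=np.load('d_scene.npz')['im'][220:300,460:530]
f=lambda x,h:cv2.resize(x,(int(x.shape[1]*h/x.shape[0]),h),interpolation=cv2.INTER_CUBIC)
o=np.hstack([f(a,400),f(b,300) if 0 else cv2.copyMakeBorder(f(b,260),0,140,0,0,0),cv2.copyMakeBorder(f(c,260),0,140,0,0,0)])
o=o[:,:800];cv2.imwrite('pics/crop.png',o[:,:,::-1])
E
```

```text
(no output)
```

View pics/crop.png

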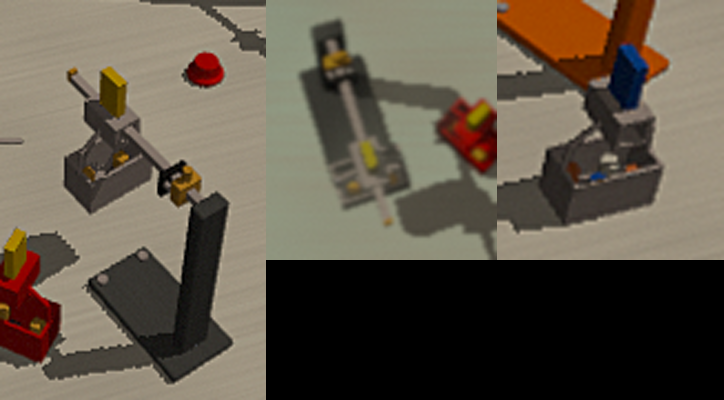

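```bash
python3 - <<'E'
from h import *
np.set_printoptions(suppress=True,precision=4)
o=np.array([.520,-.061])
for c in ['scene','top']:
    P=np.load(f'bar_{c}.npy')
    a=np.radians(17.3); u=np.array([np.cos(a),np.sin(a)]); n=np.array([-u[1],u[0]])
    for it in range(3):
        t=(P[:,:2]-o)@u; l=(P[:,:2]-o)@n
        m=(P[:,2]>.195)&(((t<28))&(t>-.01))&(abs(l)<.009)
        sl=((t<.03)|((t>.083)&(t<.105)))&m
        vx,vy,x,y=cv2.fitLine(P[sl][:,:2].astype(np.float32),cv2.DIST_HUBER,0,.001,.001).ravel()
        u2=np.array([vx,vy])*np.sign(vx); print(c,sl.sum(),np.degrees(np.arctan2(u2[1],u2[0])),'lat at tip',np.dot(np.array([x,y])-o,n),(x,y))
        break
    for t0 in np.arange(-.012,.2,.006):
        k=(t>=t0)&(t<t0+.006)
        if k.any(): print('%.3f n%d l[%.1f %.1f %.1f] zmax %.1f'%(t0,k.sum(),*(np.percentile(l[k],[5,50,95])*1e3),P[k,2].max()*1e3))
E
```

```text
scene 120 16.329569 lat at tip -0.0011039656587613737 (np.float32(0.5616009), np.float32(-0.04919903))
-0.006 n14 l[-3.9 -1.8 4.0] zmax 204.7
0.000 n19 l[-4.3 -2.2 3.9] zmax 204.7
0.006 n13 l[-3.6 -1.8 2.6] zmax 200.9
0.012 n15 l[-4.8 -1.0 4.6] zmax 201.5
0.018 n16 l[-4.4 -1.6 3.0] zmax 200.6
0.024 n10 l[-5.0 -1.4 3.2] zmax 201.4
0.030 n16 l[-13.9 -10.1 0.2] zmax 205.3
0.036 n28 l[-14.5 -11.9 -2.2] zmax 206.6
0.042 n26 l[-14.4 -11.8 -4.1] zmax 209.8
0.048 n30 l[-14.4 -12.0 -4.9] zmax 209.4
0.054 n30 l[-14.2 -11.2 -4.4] zmax 211.0
0.060 n38 l[-13.2 -9.2 11.0] zmax 211.1
0.066 n51 l[-13.6 -1.8 11.2] zmax 211.3
0.072 n75 l[-13.6 -3.4 12.2] zmax 206.9
0.078 n27 l[-13.1 -2.2 7.0] zmax 205.1
0.084 n12 l[-5.3 -2.4 2.6] zmax 199.6
0.090 n16 l[-5.2 -2.6 2.3] zmax 202.5
0.096 n15 l[-5.0 -3.9 2.1] zmax 202.5
0.102 n18 l[-5.2 -2.5 1.5] zmax 200.9
0.108 n16 l[-6.4 -3.7 1.8] zmax 200.9
0.114 n14 l[-5.3 -3.7 1.7] zmax 200.7
0.120 n18 l[-6.3 -3.8 1.6] zmax 200.9
0.126 n12 l[-5.7 -1.9 1.7] zmax 200.1
0.132 n29 l[-14.7 -5.8 8.1] zmax 206.3
0.138 n60 l[-14.6 -5.9 7.4] zmax 206.5
0.144 n12 l[-12.8 -11.7
[... 1007 characters left out ...]
-2.3 1.3 3.9] zmax 203.6
0.090 n6 l[-1.9 -0.2 3.5] zmax 204.9
0.096 n8 l[-1.8 1.6 4.1] zmax 207.7
0.102 n5 l[-2.7 -0.4 1.9] zmax 204.7
0.108 n9 l[-3.4 -0.5 3.3] zmax 206.0
0.114 n5 l[-1.6 1.2 3.6] zmax 201.9
0.120 n7 l[-3.4 -0.5 3.3] zmax 206.2
0.126 n8 l[-3.5 -0.7 2.7] zmax 205.1
0.132 n26 l[-10.8 0.1 11.1] zmax 210.5
0.138 n13 l[-8.0 1.6 11.4] zmax 210.7
0.144 n26 l[-10.4 0.0 10.3] zmax 212.0
0.150 n17 l[-11.0 2.6 11.0] zmax 211.4
0.156 n11 l[-10.5 3.6 9.7] zmax 211.6
0.162 n4 l[-3.1 0.3 2.3] zmax 207.2
0.168 n8 l[-3.2 0.1 3.6] zmax 203.9
0.174 n34 l[-12.6 -0.5 11.9] zmax 210.5
0.180 n26 l[-13.9 0.1 13.3] zmax 211.2
0.186 n22 l[-13.4 1.0 13.5] zmax 209.2
0.192 n2 l[-3.8 0.0 3.8] zmax 205.6
```

```bash
cat >> h.py <<'E'
from scipy.spatial.transform import Rotation as Ro
def to(p,yaw):
    "offset/angular to bring TCP to p, tool down, tool y at yaw+90 deg"
    s=get_state(); R=s['ee_rot']; a=np.radians(yaw)
    y=np.array([-np.sin(a),np.cos(a),0]); z=np.array([0,0,-1.]); T=np.c_[np.cross(y,z),y,z]
    print('pos',np.round(s['position'],4),'off',np.round(R.T@(np.array(p)-s['position'])/.5,4).tolist(),'ang',np.round(Ro.from_matrix(R.T@T).as_rotvec()/np.pi,4).tolist(),'F',np.round(s['ft_force'],2),'q7',round(s['qpos'][6],2),'t',round(s['time_s'],2))
E
python3 -c "
from h import *
to([.5295,.277,.46],-.8)"
```

```text
pos [0.2849 0.5842 0.4048] off [-0.7089, -0.3377, -0.1104] ang [-0.0, 0.0, -0.14] F [ 0.45 -0.17 -0.18] q7 -0.06 t 0.8
```

Call:
carry_out:
  offset:
    - [0,0,-0.1]
    - [-0.08,-0.04,-0.112]
    - [-0.15,-0.07,-0.112]
    - [-0.22,-0.105,-0.112]
    - [-0.29,-0.14,-0.112]
  angular:
    - [0,0,0]
    - [0,0,-0.03]
    - [0,0,-0.06]
    - [0,0,-0.09]
    - [0,0,-0.12]
  grip: 1

```text
time_s: 1.22
position: [0.3857, 0.456, 0.4614]
ee_rot: [[-0.997, 0.072, 0.001], [0.072, 0.997, 0.001], [-0.001, 0.001, -1.0]]
ft_force: [1.2, 1.3, -0.5]
grip_width: 0.0869
gripper_force: 0.0
```

```bash
python3 -c "
from h import *
to([.5295,.277,.46],-.8)"
```

```text
pos [0.3857 0.456  0.4614] off [-0.3127, -0.3363, 0.0027] ang [0.0003, 0.0003, -0.0185] F [ 1.19  1.33 -0.55] q7 0.57 t 1.22
```

Call:
carry_out:
  offset:
    - [-0.05,-0.055,0]
    - [-0.1,-0.11,0]
    - [-0.16,-0.17,0]
    - [-0.21,-0.23,0]
    - [-0.26,-0.28,0]
  angular:
    - [0,0,-0.018]
    - [0,0,-0.018]
    - [0,0,-0.018]
    - [0,0,-0.018]
    - [0,0,-0.018]

```text
time_s: 1.63
position: [0.5047, 0.3054, 0.4612]
ee_rot: [[-1.0, 0.022, 0.001], [0.022, 1.0, 0.0], [-0.001, 0.0, -1.0]]
ft_force: [0.1, 0.5, -0.1]
grip_width: 0.0868
gripper_force: 0.0
```

Call:
carry_out:
  offset:
    - [-0.05,-0.056,0.0]
    - [-0.05,-0.056,0.06]
    - [-0.05,-0.056,0.12]
    - [-0.05,-0.056,0.16]
    - [-0.05,-0.056,0.16]
  angular:
    - [0,0,0]
    - [0,0,0]
    - [0,0,0]
    - [0,0,0]
    - [0,0,0]

```text
time_s: 2.05
position: [0.5269, 0.279, 0.3762]
ee_rot: [[-1.0, 0.021, -0.006], [0.021, 1.0, -0.004], [0.006, -0.004, -1.0]]
ft_force: [-0.3, -0.8, -0.5]
grip_width: 0.0872
gripper_force: 0.0
```

```bash
python3 -c "
from h import *
to([.5295,.277,.283],-.8)
im,d=snap('scene'); cv2.imwrite('pics/a.png',cv2.resize(im[120:320,400:600,::-1],(600,600),interpolation=cv2.INTER_CUBIC))"
```

```text
pos [0.5269 0.279  0.3762] off [-0.0064, -0.0031, 0.1864] ang [-0.0013, -0.0018, -0.0021] F [-0.28 -0.78 -0.45] q7 1.03 t 2.05
```

View pics/a.png

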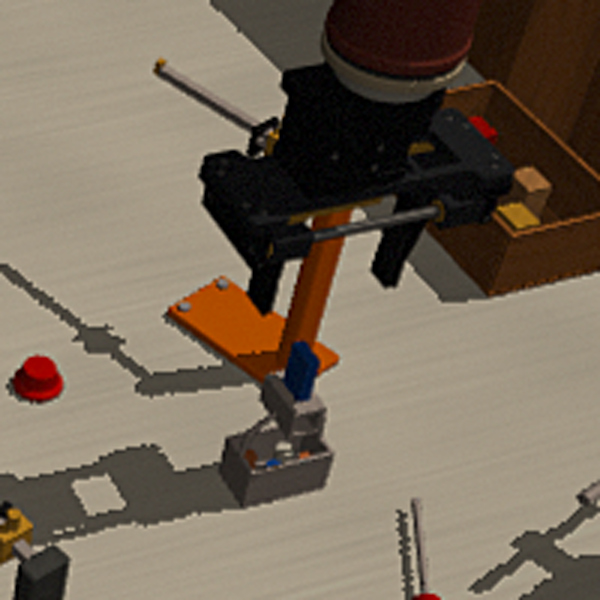

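The gripper hangs above the blue tab at about (300,370), and the orange post stands behind it. I'll check the clearance before lowering.

```bash
python3 -c "
from h import *
for c in ['scene','top']:
    W=world(c,np.load(f'd_{c}.npz')['d'],np.ones((480,640),bool))
    m=(W[:,2]>.15)&(W[:,2]<.23)&(W[:,0]>.3)&(W[:,0]<.56)&(W[:,1]>.22)&(W[:,1]<.46)
    print(m.sum(),W[m].min(0),W[m].max(0),W[m][W[m][:,0].argmax()])"
```

```text
639 [0.30002735 0.30534812 0.15008761] [0.43823189 0.37180721 0.2217239 ] [0.43823189 0.34620556 0.19683963]
385 [0.30104625 0.30543728 0.15127984] [0.43492137 0.37002208 0.2227493 ] [0.43492137 0.34593848 0.20520205]
```

Call:
carry_out:
  offset:
    - [-0.006,-0.003,0.05]
    - [-0.006,-0.003,0.1]
    - [-0.006,-0.003,0.14]
    - [-0.006,-0.003,0.17]
    - [-0.006,-0.003,0.187]
  angular:
    - [0,0,-0.002]
    - [0,0,-0.002]
    - [0,0,-0.002]
    - [0,0,-0.002]
    - [0,0,-0.002]

```text
time_s: 2.52
position: [0.531, 0.2785, 0.2873]
ee_rot: [[-1.0, 0.014, 0.0], [0.014, 1.0, 0.0], [-0.0, 0.0, -1.0]]
ft_force: [0.2, -0.3, -0.8]
grip_width: 0.0868
gripper_force: 0.0
```

Call:
carry_out:
  offset:
    - [0,0,0]
    - [0,0,0]
    - [0,0,0]
    - [0,0,0]
    - [0,0,0]
  angular:
    - [0,0,0]
    - [0,0,0]
    - [0,0,0]
    - [0,0,0]
    - [0,0,0]

```text
time_s: 2.93
position: [0.5312, 0.2783, 0.2884]
ee_rot: [[-1.0, 0.014, 0.001], [0.014, 1.0, 0.001], [-0.001, 0.001, -1.0]]
ft_force: [-0.0, 0.2, 0.4]
grip_width: 0.087
gripper_force: 0.0
```

```bash
python3 -c "
from h import *
to([.5295,.277,.283],-.8)"
```

```text
pos [0.5312 0.2783 0.2884] off [0.0033, -0.0026, 0.0108] ang [0.0003, 0.0004, 0.0] F [-0.01  0.18  0.36] q7 1.06 t 2.93
```

Call:
carry_out:
  offset:
    - [0.003,-0.003,0.009]
    - [0.003,-0.003,0.009]
    - [0.003,-0.003,0.009]
    - [0.003,-0.003,0.009]
    - [0.003,-0.003,0.009]
  angular:
    - [0,0,0]
    - [0,0,0]
    - [0,0,0]
    - [0,0,0]
    - [0,0,0]

```text
time_s: 3.35
position: [0.5293, 0.2766, 0.2828]
ee_rot: [[-1.0, 0.014, -0.0], [0.014, 1.0, -0.0], [0.0, -0.0, -1.0]]
ft_force: [0.7, 0.1, 0.6]
grip_width: 0.0872
gripper_force: 0.0
```

Call:
carry_out:
  offset:
    - [0,0,0]
    - [0,0,0]
    - [0,0,0]
    - [0,0,0]
    - [0,0,0]
  angular:
    - [0,0,0]
    - [0,0,0]
    - [0,0,0]
    - [0,0,0]
    - [0,0,0]
  grip: 0
  force: 50

```text
time_s: 3.77
position: [0.5293, 0.2766, 0.2827]
ee_rot: [[-1.0, 0.014, -0.0], [0.014, 1.0, -0.0], [0.0, -0.0, -1.0]]
ft_force: [2.0, -0.7, 0.5]
grip_width: 0.0616
gripper_force: 0.0
```

Call:
carry_out:
  offset:
    - [0,0,0]
    - [0,0,0]
    - [0,0,0]
    - [0,0,0]
    - [0,0,0]
  angular:
    - [0,0,0]
    - [0,0,0]
    - [0,0,0]
    - [0,0,0]
    - [0,0,0]

```text
time_s: 4.18
position: [0.5293, 0.2766, 0.2827]
ee_rot: [[-1.0, 0.014, -0.0], [0.014, 1.0, -0.0], [0.0, -0.0, -1.0]]
ft_force: [0.7, 0.5, -0.3]
grip_width: 0.0285
gripper_force: 0.0
```

Call:
carry_out:
  offset:
    - [0,0,0]
    - [0,0,0]
    - [0,0,0]
    - [0,0,0]
    - [0,0,0]
  angular:
    - [0,0,0]
    - [0,0,0]
    - [0,0,0]
    - [0,0,0]
    - [0,0,0]

```text
time_s: 4.6
position: [0.5292, 0.2765, 0.2826]
ee_rot: [[-1.0, 0.014, -0.0], [0.014, 1.0, -0.0], [0.0, -0.0, -1.0]]
ft_force: [0.1, 0.6, -0.9]
grip_width: 0.0094
gripper_force: 50.0
```

Call:
carry_out:
  offset:
    - [0,0,-0.03]
    - [0,0,-0.08]
    - [0,0,-0.14]
    - [0,0,-0.2]
    - [0,0,-0.226]
  angular:
    - [0,0,0]
    - [0,0,0]
    - [0,0,0]
    - [0,0,0]
    - [0,0,0]

```text
time_s: 5.02
position: [0.5299, 0.2767, 0.3999]
ee_rot: [[-1.0, 0.014, 0.004], [0.014, 1.0, 0.003], [-0.004, 0.003, -1.0]]
ft_force: [-0.3, 0.3, -1.7]
grip_width: 0.0095
gripper_force: 50.0
```

```bash
python3 -c "
from h import *
to([.470,-.075,.396],16.5); print(get_state()['grip_width'],get_state()['gripper_force'])"
```

```text
pos [0.5299 0.2767 0.3999] off [0.1097, -0.705, 0.0056] ang [0.0006, 0.0013, -0.0962] F [-0.26  0.29 -1.71] q7 1.04 t 5.02
0.009511471415850592 49.98937927186489
```

Call:
carry_out:
  offset:
    - [0.01,-0.05,0]
    - [0.02,-0.11,0]
    - [0.03,-0.18,0]
    - [0.04,-0.25,0]
    - [0.05,-0.32,0]
  angular:
    - [0,0,-0.015]
    - [0,0,-0.03]
    - [0,0,-0.04]
    - [0,0,-0.05]
    - [0,0,-0.06]

```text
time_s: 5.43
position: [0.5015, 0.1154, 0.3956]
ee_rot: [[-0.984, -0.175, -0.0], [-0.175, 0.984, -0.0], [0.0, -0.0, -1.0]]
ft_force: [0.8, -0.4, -1.0]
grip_width: 0.0095
gripper_force: 50.0
```

```bash
python3 -c "
from h import *
to([.470,-.075,.396],16.5)"
```

```text
pos [0.5015 0.1154 0.3956] off [0.1288, -0.3639, -0.0007] ang [0.0, -0.0, -0.0355] F [ 0.8  -0.36 -1.  ] q7 1.45 t 5.43
```

Call:
carry_out:
  offset:
    - [0.03,-0.07,0]
    - [0.06,-0.14,0]
    - [0.09,-0.21,0]
    - [0.11,-0.27,0]
    - [0.129,-0.32,0]
  angular:
    - [0,0,-0.01]
    - [0,0,-0.02]
    - [0,0,-0.03]
    - [0,0,-0.036]
    - [0,0,-0.036]

```text
time_s: 5.85
position: [0.4654, -0.0545, 0.3959]
ee_rot: [[-0.959, -0.283, 0.0], [-0.283, 0.959, 0.0], [-0.0, 0.0, -1.0]]
ft_force: [0.8, -0.8, -1.0]
grip_width: 0.0097
gripper_force: 50.0
```

Call:
carry_out:
  offset:
    - [0,-0.025,0]
    - [0,-0.036,0]
    - [0,-0.036,0]
    - [0,-0.036,0]
    - [0,-0.036,0]
  angular:
    - [0,0,0]
    - [0,0,0]
    - [0,0,0]
    - [0,0,0]
    - [0,0,0]

```text
time_s: 6.27
position: [0.4716, -0.0677, 0.3956]
ee_rot: [[-0.958, -0.285, -0.001], [-0.285, 0.958, 0.0], [0.0, 0.0, -1.0]]
ft_force: [0.7, 0.2, -0.4]
grip_width: 0.0093
gripper_force: 50.0
```

```bash
python3 - <<'E'
from h import *
np.set_printoptions(suppress=True,precision=1)
to([.470,-.075,.396],16.5)
o=np.array([.520,-.0605]); a=np.radians(16.5); u=np.array([np.cos(a),np.sin(a)]); n=np.array([-u[1],u[0]])
for c in ['scene','top']:
    im,d=snap(c)
    if c=='scene': cv2.imwrite('pics/b.png',cv2.resize(im[150:370,260:460,::-1],(545,600),interpolation=cv2.INTER_CUBIC))
    W=world(c,d,np.ones((480,640),bool)); t=(W[:,:2]-o)@u*1e3; l=(W[:,:2]-o)@n*1e3; z=W[:,2]*1e3
    hsv=cv2.cvtColor(im,cv2.COLOR_RGB2HSV)
    def pr(nm,m): print(c,nm,m.sum(),*[np.percentile(q[m],[2,50,98]) for q in (t,l,z)]) if m.any() else print(c,nm,0)
    b=(abs(l)<40)
    pr('sleeve2',b&(t>-90)&(t<-12)&(z>180)&(z<213)&(abs(l)<20)); pr('pan2',b&(t>-95)&(t<-20)&(z>100)&(z<155))
    pr('pan2rim',b&(t>-95)&(t<-20)&(z>140)&(z<158))
    pr('tip',b&(t>-12)&(t<4)&(z>185)&(z<213)&(abs(l)<12)); pr('bar',(t>5)&(t<25)&(z>185)&(z<213)&(abs(l)<12)); pr('bar far',(t>85)&(t<125)&(z>185)&(z<213)&(abs(l)<12))
    pr('sl1',b&(t>26)&(t<84)&(z>175)&(z<213)&(abs(l)<20))
E
```

```text
pos [ 0.5 -0.1  0.4] off [0.0073, -0.0132, -0.0009] ang [0.0001, -0.0001, 0.0005] F [ 0.7  0.2 -0.4] q7 1.9 t 6.27
scene sleeve2 301 [-69.4 -36.4 -25.9] [-14.   -3.9  19. ] [183.  197.7 212.4]
scene pan2 744 [-68.6 -39.4 -27.3] [-28.8  -0.5  39.1] [112.7 136.8 153.8]
scene pan2rim 283 [-69.  -40.1 -27.7] [-28.8  -3.3  39.5] [140.4 148.  155.4]
scene tip 27 [-5.6 -0.4  3.9] [-4.8 -1.8  3.1] [192.3 199.7 205.3]
scene bar 48 [ 5.9 15.7 24.7] [-4.7 -2.4  3.7] [191.4 198.3 202. ]
scene bar far 108 [ 85.6 105.  123.8] [-5.1 -2.1  3.6] [191.3 198.4 202. ]
scene sl1 391 [33.4 64.4 79.6] [-16.4  -8.6  12.6] [177.9 200.2 211.7]
top sleeve2 0
top pan2 0
top pan2rim 0
top tip 0
top bar 0
top bar far 45 [ 86.3 106.3 123.7] [-2.6  1.3  5.1] [195.9 201.4 204.9]
top sl1 2 [82.6 82.9 83.2] [-1.2  1.4  4.1] [197.7 201.5 205.3]
```

View pics/b.png

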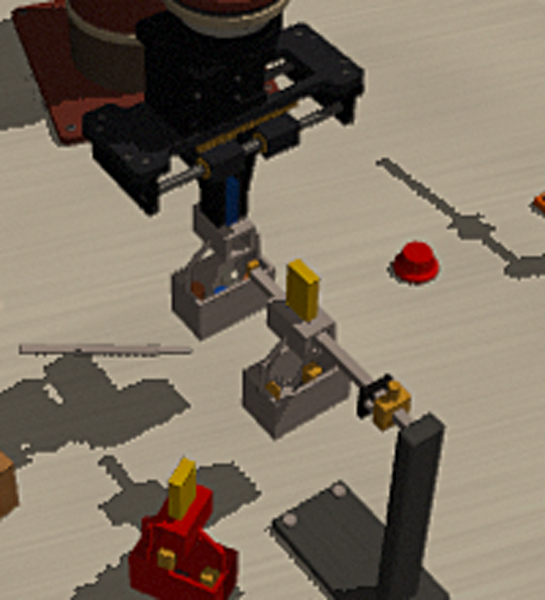

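The held tray is level, with its sleeve about 26 mm short of the tip (tip at (258,275) in the crop) and about 6 mm to the left of the bar's line. I'll correct sideways, then thread it on.

Call:
carry_out:
  offset:
    - [0,-0.012,0]
    - [0,-0.012,0]
    - [-0.01,-0.012,0]
    - [-0.025,-0.012,0]
    - [-0.04,-0.012,0]
  angular:
    - [0,0,0]
    - [0,0,0]
    - [0,0,0]
    - [0,0,0]
    - [0,0,0]

```text
time_s: 6.78
position: [0.4931, -0.0688, 0.3958]
ee_rot: [[-0.959, -0.284, 0.0], [-0.284, 0.959, 0.0], [-0.0, 0.0, -1.0]]
ft_force: [-0.1, -0.6, -1.4]
grip_width: 0.0096
gripper_force: 50.0
```

```bash
cat >> h.py <<'E'
o=np.array([.520,-.0605]); _a=np.radians(16.5); u=np.array([np.cos(_a),np.sin(_a)]); n=np.array([-u[1],u[0]])
def st():
    s=get_state(); p=s['position'][:2]-o; F=s['ft_force']
    print('x %.1f y %.1f sleeve z %.1f  F along %.2f lat %.2f z %.2f'%(p@u*1e3,p@n*1e3,s['position'][2]*1e3-197.6,F[:2]@u,F[:2]@n,F[2]),'T',np.round([s['ft_torque'][:2]@u,s['ft_torque'][:2]@n],2),'t %.2f'%s['time_s'])
E
python3 - <<'E'
from h import *
st()
im,d=snap('scene'); W=world('scene',d,np.ones((480,640),bool)); t=(W[:,:2]-o)@u*1e3; l=(W[:,:2]-o)@n*1e3; z=W[:,2]*1e3
m=(t>-60)&(t<0)&(z>105)&(z<158)&(abs(l)<45); print([np.percentile(q[m],[2,50,98]).round(1) for q in (t,l,z)])
m=(t>28)&(t<85)&(z>100)&(z<150)&(abs(l)<45); print([np.percentile(q[m],[2,50,98]).round(1) for q in (t,l,z)])
E
```

```text
x -28.1 y -0.3 sleeve z 198.2  F along -0.24 lat -0.54 z -1.38 T [ 0.09 -0.02] t 6.78
[array([-48.5, -22.4,  -6.6]), array([-36.3, -10. ,  31.6]), array([113.8, 137.3, 154.4])]
[array([36.3, 62.9, 77.1]), array([-35.9,  -6. ,  32.7]), array([106.2, 125.8, 147. ])]
```

Call:
carry_out:
  offset:
    - [-0.012,0.001,0]
    - [-0.024,0.001,0]
    - [-0.036,0.001,0]
    - [-0.048,0.001,0]
    - [-0.06,0.001,0]
  angular:
    - [0,0,0]
    - [0,0,0]
    - [0,0,0]
    - [0,0,0]
    - [0,0,0]

```text
time_s: 7.25
position: [0.5216, -0.0599, 0.3957]
ee_rot: [[-0.959, -0.284, -0.0], [-0.284, 0.959, -0.0], [0.0, -0.0, -1.0]]
ft_force: [-0.6, -0.2, -0.6]
grip_width: 0.0097
gripper_force: 50.0
```

```bash
python3 -c "
from h import *
st()"
```

```text
x 1.7 y 0.1 sleeve z 198.1  F along -0.61 lat -0.07 z -0.64 T [0.02 0.01] t 7.25
```

Call:
carry_out:
  offset:
    - [-0.006,0,0]
    - [-0.012,0,0]
    - [-0.014,0,0]
    - [-0.016,0,0]
    - [-0.018,0,0]
  angular:
    - [0,0,0]
    - [0,0,0]
    - [0,0,0]
    - [0,0,0]
    - [0,0,0]

```text
time_s: 7.67
position: [0.5295, -0.0577, 0.3958]
ee_rot: [[-0.959, -0.283, -0.0], [-0.283, 0.959, 0.0], [0.0, 0.0, -1.0]]
ft_force: [1.1, -0.0, -1.7]
grip_width: 0.0097
gripper_force: 50.0
```

Call:
carry_out:
  offset:
    - [-0.003,0,0]
    - [-0.006,0,0]
    - [-0.009,0,0]
    - [-0.012,0,0]
    - [-0.015,0,0]
  angular:
    - [0,0,0]
    - [0,0,0]
    - [0,0,0]
    - [0,0,0]
    - [0,0,0]

```text
time_s: 8.08
position: [0.5368, -0.0556, 0.3958]
ee_rot: [[-0.959, -0.283, -0.0], [-0.283, 0.959, -0.0], [0.0, -0.0, -1.0]]
ft_force: [-2.5, -0.2, -1.3]
grip_width: 0.01
gripper_force: 50.0
```

Call:
carry_out:
  offset:
    - [-0.004,0,0]
    - [-0.008,0,0]
    - [-0.012,0,0]
    - [-0.016,0,0]
    - [-0.02,0,0]
  angular:
    - [0,0,0]
    - [0,0,0]
    - [0,0,0]
    - [0,0,0]
    - [0,0,0]

```text
time_s: 8.5
position: [0.5466, -0.0526, 0.3958]
ee_rot: [[-0.959, -0.284, -0.0], [-0.284, 0.959, -0.0], [0.0, -0.0, -1.0]]
ft_force: [-1.4, -0.2, -0.2]
grip_width: 0.0098
gripper_force: 50.0
```

```bash
python3 -c "
from h import *
st()"
```

```text
x 27.7 y 0.0 sleeve z 198.2  F along -1.42 lat 0.24 z -0.23 T [-0.01  0.45] t 8.50
```

Call:
carry_out:
  offset:
    - [-0.004,0,0]
    - [-0.008,0,0]
    - [-0.012,0,0]
    - [-0.014,0,0]
    - [-0.014,0,0]
  angular:
    - [0,0,0]
    - [0,0,0]
    - [0,0,0]
    - [0,0,0]
    - [0,0,0]

```text
time_s: 8.92
position: [0.5534, -0.0505, 0.3957]
ee_rot: [[-0.959, -0.284, 0.0], [-0.284, 0.959, -0.0], [-0.0, -0.0, -1.0]]
ft_force: [0.1, -0.5, -0.8]
grip_width: 0.0097
gripper_force: 50.0
```

Call:
carry_out:
  offset:
    - [0.004,0,0.002]
    - [0.004,0,0.005]
    - [0.004,0,0.008]
    - [0.004,0,0.011]
    - [0.004,0,0.0125]
  angular:
    - [0,0,0]
    - [0,0,0]
    - [0,0,0]
    - [0,0,0]
    - [0,0,0]

```text
time_s: 9.33
position: [0.5511, -0.0512, 0.3892]
ee_rot: [[-0.959, -0.284, -0.0], [-0.284, 0.959, 0.0], [0.0, 0.0, -1.0]]
ft_force: [1.0, -0.5, -2.3]
grip_width: 0.0097
gripper_force: 50.0
```

```bash
python3 -c "
from h import *
st()
im,d=snap('scene'); cv2.imwrite('pics/c.png',cv2.resize(im[170:350,300:460,::-1],(533,600),interpolation=cv2.INTER_CUBIC))"
```

```text
x 32.5 y 0.1 sleeve z 191.6  F along 0.78 lat -0.71 z -2.29 T [ 0.09 -0.03] t 9.33
```

View pics/c.png

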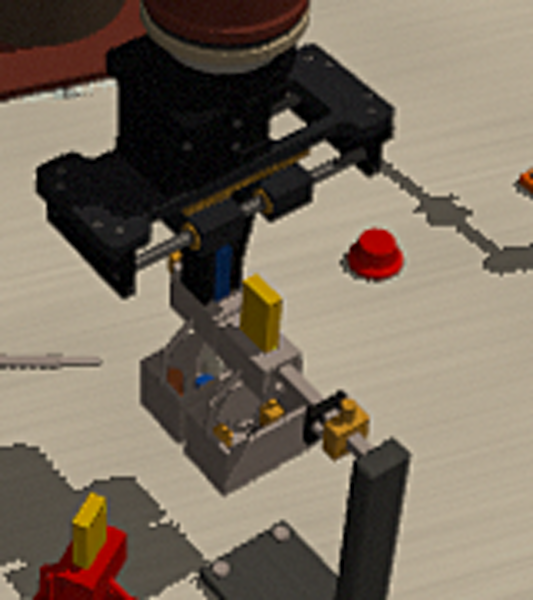

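Both sleeves are on the bar: tray2 is wholly behind the lip (lip at (177,258)), and the buffer plate is at (322,415). Next I'll push toward the stop.

Call:
carry_out:
  offset:
    - [-0.004,0,0]
    - [-0.009,0,0]
    - [-0.014,0,0]
    - [-0.019,0,0]
    - [-0.024,0,0]
  angular:
    - [0,0,0]
    - [0,0,0]
    - [0,0,0]
    - [0,0,0]
    - [0,0,0]

```text
time_s: 9.8
position: [0.5629, -0.0477, 0.3895]
ee_rot: [[-0.959, -0.284, -0.0], [-0.284, 0.959, -0.0], [0.0, -0.0, -1.0]]
ft_force: [-0.9, 0.2, -0.5]
grip_width: 0.0092
gripper_force: 50.0
```

Call:
carry_out:
  offset:
    - [-0.005,0,0]
    - [-0.01,0,0]
    - [-0.015,0,0]
    - [-0.02,0,0]
    - [-0.024,0,0]
  angular:
    - [0,0,0]
    - [0,0,0]
    - [0,0,0]
    - [0,0,0]
    - [0,0,0]

```text
time_s: 10.22
position: [0.5744, -0.0443, 0.3895]
ee_rot: [[-0.959, -0.284, -0.0], [-0.284, 0.959, -0.0], [0.0, -0.0, -1.0]]
ft_force: [-1.7, 0.5, -0.1]
grip_width: 0.0099
gripper_force: 50.0
```

```bash
cat >> h.py <<'E'
def look():
    im,d=snap('scene'); W=world('scene',d,np.ones((480,640),bool)); t=(W[:,:2]-o)@u*1e3; l=(W[:,:2]-o)@n*1e3; z=W[:,2]*1e3
    m=(z>181)&(z<198)&(l>-17)&(l<-10)&(t>0)&(t<170); print(np.histogram(t[m],np.arange(0,172,4))[0])
E
python3 -c "
from h import *
for i in range(4): st(); look()"
```

```text
x 56.8 y 0.1 sleeve z 191.9  F along -1.46 lat 0.90 z -0.11 T [0.08 0.4 ] t 10.22
[ 0  0  0  0  0  0  0  0  7  8  6  9  9  7 12  9  9 10  9  7  6 10 10  6
 10  8  9  7 10  9 12  0  0  2 11  9  3  6  5  9  2  0]
x 57.1 y 0.2 sleeve z 191.9  F along -0.21 lat -0.01 z -1.35 T [ 0.05 -0.05] t 10.27
[ 0  0  0  0  0  0  0  1  4  6 10  8  8 10 11  6  8  8  6  8  7 10  8  9
  8 11  9  8 10  8 14  1  0  3 13  7  2  2  9  9  3  0]
x 56.9 y 0.2 sleeve z 191.9  F along -0.72 lat -0.46 z -1.77 T [0.11 0.05] t 10.32
[ 0  0  0  0  0  0  0  0  5  8  8  8  6  5 13  8  9  7  6  7 10 10  9  8
 11 11  5  8  9 11 12  0  0  5 13  5  3  6  8  9  0  0]
x 56.8 y 0.1 sleeve z 191.9  F along 0.20 lat 0.15 z -1.30 T [0.03 0.03] t 10.37
[ 0  0  0  0  0  0  0  0  5  8  4  7 10  8 12  8  8 10  6  9  7  7 12  9
 10  9  9 12  8 10 12  0  0  3  8  8  4  4  6  8  4  0]
```

Call:
carry_out:
  offset:
    - [-0.003,0,0]
    - [-0.006,0,0]
    - [-0.009,0,0]
    - [-0.011,0,0]
    - [-0.013,0,0]
  angular:
    - [0,0,0]
    - [0,0,0]
    - [0,0,0]
    - [0,0,0]
    - [0,0,0]

```text
time_s: 10.83
position: [0.5805, -0.0426, 0.3895]
ee_rot: [[-0.959, -0.284, -0.0], [-0.284, 0.959, -0.0], [0.0, -0.0, -1.0]]
ft_force: [-1.4, -1.2, 0.1]
grip_width: 0.0097
gripper_force: 50.0
```

Call:
carry_out:
  offset:
    - [-0.001,0,0]
    - [-0.002,0,0]
    - [-0.003,0,0]
    - [-0.004,0,0]
    - [-0.005,0,0]
  angular:
    - [0,0,0]
    - [0,0,0]
    - [0,0,0]
    - [0,0,0]
    - [0,0,0]

```text
time_s: 11.25
position: [0.5828, -0.0418, 0.3895]
ee_rot: [[-0.959, -0.284, -0.0], [-0.284, 0.959, -0.0], [0.0, -0.0, -1.0]]
ft_force: [-2.1, -0.7, 0.5]
grip_width: 0.0096
gripper_force: 50.0
```

```bash
cat >> h.py <<'E'
def avg(k=4):
    for i in range(k): cams.get_image('scene'); st()
E
python3 -c "
from h import *
avg()"
```

```text
x 65.6 y 0.1 sleeve z 191.9  F along -0.93 lat 1.09 z -0.87 T [0.04 0.36] t 11.30
x 65.6 y 0.1 sleeve z 191.9  F along -0.62 lat -0.95 z -0.91 T [0.01 0.21] t 11.35
x 65.6 y 0.1 sleeve z 191.9  F along -1.29 lat -0.34 z -0.59 T [0.04 0.2 ] t 11.40
x 65.6 y 0.0 sleeve z 191.9  F along -1.49 lat -0.45 z -0.92 T [0.04 0.17] t 11.45
```

Call:
carry_out:
  offset:
    - [-0.001,0,0]
    - [-0.002,0,0]
    - [-0.003,0,0]
    - [-0.003,0,0]
    - [-0.003,0,0]
  angular:
    - [0,0,0]
    - [0,0,0]
    - [0,0,0]
    - [0,0,0]
    - [0,0,0]

```text
time_s: 11.87
position: [0.5843, -0.0414, 0.3895]
ee_rot: [[-0.959, -0.284, 0.0], [-0.284, 0.959, -0.0], [-0.0, -0.0, -1.0]]
ft_force: [-0.7, -0.5, -0.3]
grip_width: 0.0098
gripper_force: 50.0
```

```bash
python3 -c "
from h import *
avg()"
```

```text
x 67.1 y 0.0 sleeve z 191.9  F along -0.25 lat -0.78 z -0.92 T [0.07 0.11] t 11.92
x 67.1 y 0.1 sleeve z 191.9  F along -0.92 lat -0.19 z -1.97 T [0.05 0.16] t 11.97
x 67.1 y 0.0 sleeve z 191.9  F along 0.59 lat -0.07 z -1.24 T [0.1  0.15] t 12.02
x 67.1 y 0.1 sleeve z 191.9  F along -0.53 lat -0.45 z -0.77 T [0.02 0.12] t 12.07
```

Call:
carry_out:
  offset:
    - [-0.001,0,0]
    - [-0.002,0,0]
    - [-0.003,0,0]
    - [-0.003,0,0]
    - [-0.003,0,0]
  angular:
    - [0,0,0]
    - [0,0,0]
    - [0,0,0]
    - [0,0,0]
    - [0,0,0]

```text
time_s: 12.48
position: [0.5857, -0.041, 0.3895]
ee_rot: [[-0.959, -0.284, 0.0], [-0.284, 0.959, -0.0], [-0.0, -0.0, -1.0]]
ft_force: [-1.6, -1.1, -0.8]
grip_width: 0.0098
gripper_force: 50.0
```

```bash
python3 -c "
from h import *
avg(3);look()"
```

```text
x 68.5 y 0.0 sleeve z 191.9  F along -1.15 lat 0.80 z -0.05 T [0.05 0.26] t 12.53
x 68.5 y 0.0 sleeve z 191.9  F along -0.67 lat -0.67 z -1.28 T [0.   0.17] t 12.58
x 68.6 y 0.0 sleeve z 191.9  F along -0.43 lat 0.41 z -1.59 T [0.01 0.17] t 12.63
[ 0  0  0  0  0  0  0  0  0  0  0  5  7 10  9  8  8  9  8 11  7 10  7  9
  8  8  8 11 11  8 10 13  9 11 10  6  2  6  8 11  2  0]
```

Nearly at the stop, so on in 1 mm steps.

Call:
carry_out:
  offset:
    - [-0.001,0,0]
    - [-0.002,0,0]
    - [-0.002,0,0]
    - [-0.002,0,0]
    - [-0.002,0,0]
  angular:
    - [0,0,0]
    - [0,0,0]
    - [0,0,0]
    - [0,0,0]
    - [0,0,0]

```text
time_s: 13.1
position: [0.5866, -0.0408, 0.3895]
ee_rot: [[-0.959, -0.284, -0.0], [-0.284, 0.959, -0.0], [0.0, 0.0, -1.0]]
ft_force: [-2.8, -0.2, 0.3]
grip_width: 0.0096
gripper_force: 50.0
```

```bash
python3 -c "
from h import *
avg(4)"
```

```text
x 69.4 y -0.0 sleeve z 191.9  F along -2.69 lat 0.23 z -0.01 T [0.15 0.61] t 13.15
x 69.4 y -0.0 sleeve z 191.9  F along -2.82 lat -0.76 z 0.21 T [0.11 0.7 ] t 13.20
x 69.4 y -0.0 sleeve z 191.9  F along -3.30 lat -1.27 z -0.09 T [0.14 0.71] t 13.25
x 69.4 y -0.0 sleeve z 191.9  F along -4.10 lat -0.18 z -0.19 T [0.11 0.75] t 13.30
```

Call:
carry_out:
  offset:
    - [-0.0005,0,0]
    - [-0.001,0,0]
    - [-0.0015,0,0]
    - [-0.002,0,0]
    - [-0.002,0,0]
  angular:
    - [0,0,0]
    - [0,0,0]
    - [0,0,0]
    - [0,0,0]
    - [0,0,0]

```text
time_s: 13.72
position: [0.5873, -0.0407, 0.3895]
ee_rot: [[-0.959, -0.283, -0.001], [-0.283, 0.959, -0.0], [0.001, 0.0, -1.0]]
ft_force: [-5.7, -1.2, 2.9]
grip_width: 0.0096
gripper_force: 50.0
```

```bash
python3 -c "
from h import *
avg(3)"
```

```text
x 70.1 y -0.1 sleeve z 191.9  F along -5.93 lat 0.72 z 2.86 T [0.09 1.49] t 13.77
x 70.1 y -0.1 sleeve z 191.9  F along -6.57 lat 0.51 z 2.14 T [0.12 1.45] t 13.82
x 70.1 y -0.2 sleeve z 191.9  F along -6.20 lat 1.28 z 2.03 T [0.15 1.46] t 13.87
```

Call:
carry_out:
  offset:
    - [-0.0005,0,0]
    - [-0.001,0,0]
    - [-0.0015,0,0]
    - [-0.0018,0,0]
    - [-0.0018,0,0]
  angular:
    - [0,0,0]
    - [0,0,0]
    - [0,0,0]
    - [0,0,0]
    - [0,0,0]

```text
time_s: 14.28
position: [0.5878, -0.0406, 0.3895]
ee_rot: [[-0.959, -0.283, -0.002], [-0.283, 0.959, -0.0], [0.002, 0.0, -1.0]]
ft_force: [-9.2, -2.0, 4.1]
grip_width: 0.0095
gripper_force: 50.0
```

```bash
python3 -c "
from h import *
avg(3);look()"
```

```text
x 70.6 y -0.2 sleeve z 191.9  F along -8.80 lat 0.33 z 3.43 T [0.25 2.1 ] t 14.33
x 70.6 y -0.2 sleeve z 191.9  F along -9.23 lat 1.31 z 5.11 T [0.2  2.09] t 14.38
x 70.6 y -0.2 sleeve z 191.9  F along -9.61 lat 1.15 z 4.82 T [0.19 2.1 ] t 14.43
[ 0  0  0  0  0  0  0  0  0  0  0  3 10  4  7  9  7  8 11  9  7  7 11  9
  9 12  9  7 11 12  9 11  6 12 10 12  3  5  6 10  3  0]
```

Call:
carry_out:
  offset:
    - [0,0,0]
    - [0,0,0]
    - [0,0,0]
    - [0,0,0]
    - [0,0,0]
  angular:
    - [0,0,0]
    - [0,0,0]
    - [0,0,0]
    - [0,0,0]
    - [0,0,0]

```text
time_s: 14.9
position: [0.5878, -0.0407, 0.3895]
ee_rot: [[-0.959, -0.283, -0.002], [-0.283, 0.959, -0.0], [0.002, 0.0, -1.0]]
ft_force: [-9.0, -1.5, 4.3]
grip_width: 0.0097
gripper_force: 50.0
```

Held about 9 N for over half a second. Next I'll unload, release and withdraw straight up.

Call:
carry_out:
  offset:
    - [0.002,0,0]
    - [0.004,0,0]
    - [0.006,0,0.0]
    - [0.006,0,0.001]
    - [0.006,0,0.001]
  angular:
    - [0,0,0]
    - [0,0,0]
    - [0,0,0]
    - [0,0,0]
    - [0,0,0]

```text
time_s: 15.32
position: [0.5858, -0.0408, 0.389]
ee_rot: [[-0.959, -0.284, 0.001], [-0.284, 0.959, 0.0], [-0.001, -0.0, -1.0]]
ft_force: [0.2, -0.8, -1.2]
grip_width: 0.0097
gripper_force: 50.0
```

```bash
python3 -c "
from h import *
avg(3);look()"
```

```text
x 68.7 y 0.2 sleeve z 191.4  F along -0.12 lat -0.31 z -2.23 T [ 0.07 -0.04] t 15.37
x 68.6 y 0.2 sleeve z 191.4  F along -0.22 lat -0.10 z -1.60 T [ 0.06 -0.01] t 15.42
x 68.6 y 0.1 sleeve z 191.4  F along -0.40 lat 0.80 z -0.97 T [ 0.07 -0.02] t 15.47
[ 0  0  0  0  0  0  0  0  0  0  0  5  9  7  9  9  7  8  9  9  7 11  5  9
  8  9  8 14 12  6  8 10 11 10  9  7  1  5  8  8  1  0]
```

Call:
carry_out:
  offset:
    - [0,0,0]
    - [0,0,0]
    - [0,0,0]
    - [0,0,0]
    - [0,0,0]
  angular:
    - [0,0,0]
    - [0,0,0]
    - [0,0,0]
    - [0,0,0]
    - [0,0,0]
  grip: 0.6
  force: 10

```text
time_s: 15.93
position: [0.5856, -0.041, 0.3891]
ee_rot: [[-0.959, -0.284, 0.0], [-0.284, 0.959, -0.0], [-0.0, -0.0, -1.0]]
ft_force: [-0.2, 0.2, 0.6]
grip_width: 0.0352
gripper_force: 0.0
```

Call:
carry_out:
  offset:
    - [0,0,0]
    - [0,0,0]
    - [0,0,0]
    - [0,0,0]
    - [0,0,0]
  angular:
    - [0,0,0]
    - [0,0,0]
    - [0,0,0]
    - [0,0,0]
    - [0,0,0]

```text
time_s: 16.35
position: [0.5856, -0.041, 0.389]
ee_rot: [[-0.959, -0.284, -0.0], [-0.284, 0.959, 0.0], [0.0, 0.0, -1.0]]
ft_force: [-0.0, 0.4, 0.6]
grip_width: 0.0516
gripper_force: 0.0
```

Call:
carry_out:
  offset:
    - [0,0,-0.02]
    - [0,0,-0.06]
    - [0,0,-0.11]
    - [0,0,-0.16]
    - [0,0,-0.2]
  angular:
    - [0,0,0]
    - [0,0,0]
    - [0,0,0]
    - [0,0,0]
    - [0,0,0]

```text
time_s: 16.77
position: [0.5855, -0.0412, 0.4918]
ee_rot: [[-0.959, -0.283, 0.002], [-0.283, 0.959, 0.0], [-0.002, -0.0, -1.0]]
ft_force: [1.4, 0.3, 0.0]
grip_width: 0.0522
gripper_force: 0.0
```

Call:
carry_out:
  offset:
    - [0,0,0]
    - [0,0,0]
    - [0,0,0]
    - [0,0,0]
    - [0,0,0]
  angular:
    - [0,0,0]
    - [0,0,0]
    - [0,0,0]
    - [0,0,0]
    - [0,0,0]

```text
time_s: 17.18
position: [0.5855, -0.0409, 0.4881]
ee_rot: [[-0.959, -0.284, -0.002], [-0.284, 0.959, -0.0], [0.002, 0.0, -1.0]]
ft_force: [-0.3, -0.2, -0.4]
grip_width: 0.0524
gripper_force: 0.0
```

```bash
python3 -c "
from h import *
st();look()
im,d=snap('scene'); cv2.imwrite('pics/d.png',cv2.resize(im[150:370,280:480,::-1],(545,600),interpolation=cv2.INTER_CUBIC))"
```

```text
x 68.3 y 0.2 sleeve z 290.5  F along -0.38 lat -0.12 z -0.39 T [0.03 0.06] t 17.18
[ 0  0  0  0  0  0  0  0  0  0  0  5  7  6 10  7  8 13  9 12  8  7  8  6
  9  4 12  6 12 10 10  9  9 11  8 11  2  4  7  7  4  0]
```

View pics/d.png

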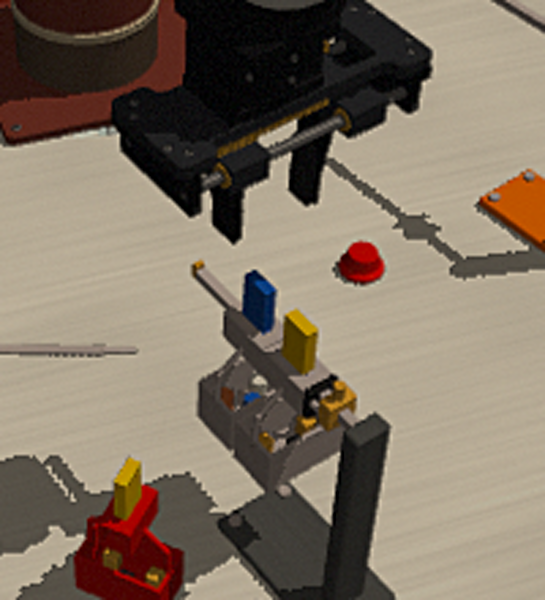

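Both trays hang level and side by side on the bar, blue tab at (260,300) and yellow at (300,340), with the gripper clear. I'll let swinging die out for about a second and hand in.

Call:
carry_out:
  offset:
    - [0,0,0]
    - [0,0,0]
    - [0,0,0]
    - [0,0,0]
    - [0,0,0]
  angular:
    - [0,0,0]
    - [0,0,0]
    - [0,0,0]
    - [0,0,0]
    - [0,0,0]

```text
time_s: 17.7
position: [0.5856, -0.041, 0.489]
ee_rot: [[-0.959, -0.284, -0.0], [-0.284, 0.959, -0.0], [0.0, -0.0, -1.0]]
ft_force: [0.1, 0.0, 0.3]
grip_width: 0.0522
gripper_force: 0.0
```

Call:
carry_out:
  offset:
    - [0,0,0]
    - [0,0,0]
    - [0,0,0]
    - [0,0,0]
    - [0,0,0]
  angular:
    - [0,0,0]
    - [0,0,0]
    - [0,0,0]
    - [0,0,0]
    - [0,0,0]

```text
time_s: 18.12
position: [0.5856, -0.0411, 0.489]
ee_rot: [[-0.959, -0.284, -0.0], [-0.284, 0.959, -0.0], [0.0, -0.0, -1.0]]
ft_force: [0.5, -0.4, -0.1]
grip_width: 0.0524
gripper_force: 0.0
```

```bash
python3 -c "
from h import *
print(job.hand_in())"
```

```text
the job is handed in; nothing more can be done
None
```

The job is handed in at about 18 s: the blue-tabbed tray hangs beside the yellow one, after leaning on the stop at about 9 N (wrist reading) for over half a second; no verdict came back.

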